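# Finish the slat riser and float the silver box over it for the photo

## Robot

A 7-joint arm with a two-finger parallel gripper is mounted at the origin on the work surface. World frame = base frame: x ahead of the robot, y to its left, z up, the work surface at z = 0. Lengths are in m, angles in degrees, forces in N, time in s.
With the tool pointing down it reaches from about 0.4 to 0.85 m from the base axis. Payload 4.5 kg.
Tool frame: the origin (TCP) lies between the finger pads; the fingertips stand bot.tip_extent ahead of it and the grasp point (between the pads) lies 3 mm ahead of it (bot.tip_extent is the distance from the TCP to the fingertips, in m); x points along the fingers, y is the direction in which the jaws open and shut, and the axes are right-handed (so a half turn about x gives the same grasp; the last joint's range is limited). The gripper opens to 88 mm and grips with 3 to 60 N. Pads are 18 mm wide; open, the fingers measure 123 mm over their backs; the gripper's body (75 mm by 187 mm) begins 45 mm behind the grasp point.
Start: joints at [74.358, 39.483, -11.15, 89.685, 9.013, 51.709, -12.324], TCP at [0.189, -0.596, 0.261] pointing down, gripper open.
Joint ranges: [-172.22, 172.22], [-26.19, 119.32], [-84.43, 86.54], [7.71, 146.69], [-57.33, 237.33], [2.42, 119.75], [-152.13, 152.13]. Speed limits (degrees/s): [147.25, 147.25, 180, 180, 180, 180, 180].

## Interface

Orientations are given as a 3x3 rotation matrix whose columns are the frame's x, y, z axes.
In Python, from rig import bot gives the robot as it stands.
- The arm moves only by the tool apply_moves, never from a script. Its argument "rows" is a list of rows, each a list of 4 numbers: the shift along the world's x, y, z in mm, then the turn about the world's z in degrees. A call has exactly 10 rows; each row is the pose to reach, as a shift and turn from the pose commanded when the call began; what a row does not reach only later rows make up. A row lasts 1/8 s, in which the tool goes at most 62.5 mm and 10.7 degrees, less where a joint would pass 70% of its speed; a pose out of reach is approached as far as the arm can. A call with a gripper value outside its range is refused whole. "hand" is the finger opening in mm, from 0 to 88.1, set as the call begins (left out, the last holds). The fingers move at their own pace and stop on an object; "newtons" is the grip in N (left out, the last holds). Time passes only in rows, so rows that repeat a pose let the fingers close, or fill a call up. It gives the time, the measured TCP pose, the force and the opening at its end, in the units of the state.
- bot.read_state(): the state, without advancing time (a new reading comes with each control period).
- bot.grab_frame(name): name is "scene" or "side" or "wrist"; returns a dict with "pixels" (420x560x3 uint8, red, green, blue), "depth" (420x560 float32, m along the optical axis (not along the pixel's ray), 0 where there is no reading), "K" (3x3 intrinsics, pixels), "R" (3x3) and "t" (3): a world point X has camera coordinates R X + t; the wrist camera has in their place "hand_eye" (4x4, takes a point from camera to tool coordinates, whose origin is the TCP and whose axes are the tool frame's). Camera axes: x right, y down, z forward; pixel columns grow to the right and rows downward; lengths in m; the calibration is good to about 2 mm. The wrist camera is an equidistant fisheye: a pixel r from the principal point sees the ray r / f radians off the axis. A picture is of the moment at which its call begins: read the wrist's pose just before it.
- bot.finish_job(): hands the job in, once; it reports no verdict.
The state is a dict: "time": time; "qpos": joint angles; "dq": joint speeds; "effort": joint torques, N m; "eef_pos": TCP position; "eef_rot": TCP orientation; "contact_force": force on the tool from outside, world axes, zero at the start; "torque": the same for the moment, N m; "width": opening from 0.0 (shut) to 1.0 (fully open).
Only numpy, scipy, OpenCV 4.12 (cv2) and the standard library are available. Lean on these libraries where they do the work, as an engineer would, in place of code of your own. Each camera call takes 0.05 s, during which the arm holds its last target. There are 200 camera calls.

## Task

Finish the little riser by laying the two loose wooden slats on it as its third layer, crosswise to the layer beneath and straight above the bottom pair. Then pick up the oblong silver box, carry it over the earring rail without touching the rail, and hold it floating level over the middle of the riser for a catalogue photo: its long side crosswise to the top slats, about a centimetre above them, not touching them. Finish while still holding it there, and leave the canister, dish, bangle and ring cone where they stand.

Things in the scene. Friction and masses are not known exactly. Their poses are not given: they have to be found in the camera images.
- riser: Fixed display riser: four pale wooden slats, 120 x 20 x 15 mm, glued in two crosswise layers. Bottom slats run along its x, centred at y = -32 and +32 mm; second-layer slats run along its y, centred at x = -32 and +32 mm. Its top is 30 mm above the counter now, 45 mm with the third layer (laid like the bottom pair). Origin at the centre of its underside, z up.
- slat_a: Loose pale wooden slat lying on the counter, 120 (x) x 20 (y) x 15 (z) mm, about 25 g. Origin at the centre of its underside, x along its length. The same as slat_b; either may go on either side.
- slat_b: Loose pale wooden slat, the same as slat_a: 120 (x) x 20 (y) x 15 (z) mm. Origin at the centre of its underside, x along its length.
- silver_box: Closed oblong silver box standing on the counter, 84 (x) x 40 (y) x 39 (z) mm, with a small ball knob in the middle of its top (to 50 mm), about 220 g, a rigid single piece. Origin at the centre of its underside, x along its long side. It stands among the canister and the dish, in any of their three places.
- rail: Earring rail, fixed: a copper bar 320 mm long at 110 mm height (top of the bar) on two end posts, over a dark base plate 340 (x) x 35 (y) x 8 mm, with earrings hanging from it. It stands between the silver box and the riser. Origin at the centre of its underside, x along the bar.
- canister: Round silver canister, diameter 48 mm, 47 mm high, loose bystander. Origin at the centre of its underside.
- dish: Small white bowl, 76 mm across the rim, 26 mm high, loose bystander. Origin at the centre of its underside.
- bangle: Brass bangle lying flat, outer diameter 64 mm, 8 mm high, loose bystander. Origin at the centre of its underside.
- ring_cone: Dark wooden ring cone, foot 48 mm across, 63 mm high, loose bystander. Origin at the centre of its underside.
Mind the look-alikes: they are no part of the job. What is shaped like the silver_box but blue is not meant. What is shaped like the slat_b but blue is not meant.

How it is judged:
By the outcome, as a careful person would: the job done as asked, in the order asked, and still so for the second after the job is handed in, while the arm keeps its last pose, push and grip.
It also fails if it takes over 70 s, if anything falls off the work surface, if the arm or the gripper's body presses on something with over 40 N, if the wrist force passes 120 N, or if a joint passes its speed limit or range.

## Working session

There is one attempt and no reset: what is moved stays moved. The work goes in short steps, Python scripts to look and compute and a tool call to move; the robot and the scene stay as the last step left them, time stands still between calls to the robot, and variables do not carry over. Pictures are saved under pics/ and viewed, about 8 in all and at most 12, crops included, and the job is handed in when it is done.

Besides the shell and the picture viewer there is one more tool, called after "Call:" as a command line: name --pt "numbers of a row" for each row, then --argument value for the rest. apply_moves: Moves the arm, as the interface text tells. Its arguments: {"type":"object","properties":{"rows":{"type":"array","items":{"type":"array","items":{"type":"number"}}},"hand":{"type":"number"},"newtons":{"type":"number"}},"required":["rows"]}

```bash
mkdir -p pics; ls
python3 - <<'E'
from rig import bot
import cv2,numpy as np
s=bot.read_state();print(s,bot.tip_extent)
for n in("scene","side"):
    f=bot.grab_frame(n);np.savez(f"{n}0.npz",**f);cv2.imwrite(f"pics/{n}0.png",f["pixels"][:,:,::-1])
    R,t=f["R"],f["t"];print(n,f["K"],-R.T@t,R)
a=[cv2.imread(f"pics/{n}0.png") for n in("scene","side")]
E
```

```text
pics
{'time': 0.0, 'qpos': array([ 74.35635989,  39.53248072, -11.14522154,  89.74333756,
         9.01240309,  51.70853229, -12.32491562]), 'dq': array([-0.04749204, -0.00905511,  0.03502858, -0.01933102, -0.0807176 ,
        0.14663556,  0.01023732]), 'effort': array([ 3.97643298e-04, -5.27557325e+01, -1.26726955e+00, -1.53429294e+01,
       -5.27375902e-02,  6.55574055e-03,  1.71024426e-04]), 'eef_pos': array([ 0.18856309, -0.59527349,  0.25992495]), 'eef_rot': array([[-6.54260513e-04,  3.02110618e-01, -9.53272650e-01],
       [ 1.66490560e-03, -9.53271204e-01, -3.02111303e-01],
       [-9.99998400e-01, -1.78476847e-03,  1.20702047e-04]]), 'contact_force': array([ 0.18770948, -0.373623  , -0.09724537]), 'torque': array([-0.00073858, -0.03037949, -0.02711913]), 'width': 0.9963991149273452} 0.022
scene [[533.73826207   0.         283.5093478 ]
 [  0.         533.73826207 207.01202985]
 [  0.           0.           1.        ]] [1.08704232 0.43587791 1.23638551] [[-0.68543366  0.72812058  0.0045961 ]
 [ 0.61999652  0.5869352  -0.52068358]
 [-0.38181804 -0.35404449 -0.85373736]]
side [[470.0921393    0.         289.45676855]
 [  0.         470.0921393  213.69220391]
 [  0.           0.           1.        ]] [-0.16776551  0.62065597  1.21608854] [[-0.68510128 -0.72832614  0.01331426]
 [-0.5632952   0.51809849 -0.64364002]
 [ 0.46188175 -0.44845846 -0.76521256]]
```

View pics/scene0.png

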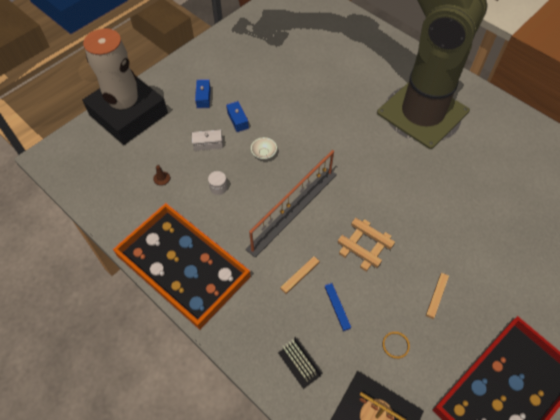

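View pics/side0.png

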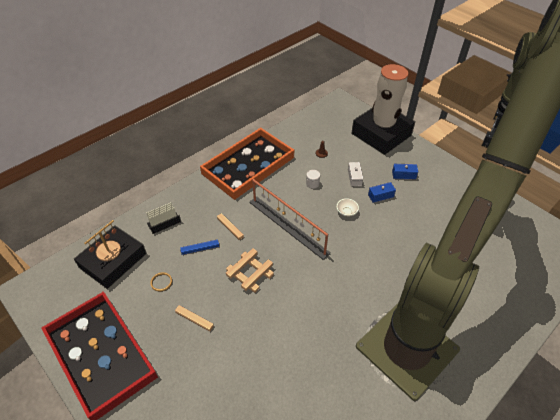

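Scene view: the loose pale slats are at (300,274) and (438,295), and the blue slat at (337,307) is a look-alike. The riser is at (367,243) and the rail runs from (250,240) to (333,160). The silver box is at (207,139), with two blue look-alike boxes at (203,93) and (237,116). The canister is at (217,182), dish (264,149), cone (161,175) and bangle (395,345). The side view agrees. I'll take the silver-grey box and the two pale loose slats as the ones meant, and confirm them in one crop.

```bash
cat > h.py <<'E'
import cv2,numpy as np
def cloud(f):
    K,R,t=f["K"],f["R"],f["t"];v,u=np.mgrid[:420,:560]
    d=f["depth"];c=np.stack([(u-K[0,2])/K[0,0]*d,(v-K[1,2])/K[1,1]*d,d],-1)
    return (c-t)@R
def cast(f,uv,z):
    uv=np.atleast_2d(uv).astype(float);K,R,t=f["K"],f["R"],f["t"];C=-R.T@t
    r=np.c_[(uv-[K[0,2],K[1,2]])/[K[0,0],K[1,1]],np.ones(len(uv))]@R
    return (C+r*((z-C[2])/r[:,2])[:,None])[:,:2]
def proj(f,X):
    c=np.atleast_2d(X)@f["R"].T+f["t"];p=c@f["K"].T;return p[:,:2]/p[:,2:]
def rect(P):
    (c,(w,h),a)=cv2.minAreaRect((np.asarray(P)*1000).astype(np.float32))
    if w<h:w,h,a=h,w,a+90
    return np.round([*c,w,h,(a+90)%180-90],1)
E
python3 - <<'E'
import numpy as np,cv2
from h import *
ims=[]
for n in("scene","side"):
    f=dict(np.load(n+"0.npz"));P=cloud(f);hsv=cv2.cvtColor(f["pixels"],cv2.COLOR_RGB2HSV)
    z=P[...,2]
    ok=(f["depth"]>0)&(P[...,0]**2+P[...,1]**2>.2**2)&(z>.0045)&(z<.14)&(P[...,0]>0)&(P[...,0]<1.1)&(abs(P[...,1])<.95)
    g=(f["depth"]>0)&(abs(z)<.004);print(n,"ground z",np.median(z[g])*1000)
    N,L,st,ce=cv2.connectedComponentsWithStats(ok.astype(np.uint8),connectivity=8)
    for i in range(1,N):
        if st[i,4]<60: continue
        m=L==i;q=P[m];zt=np.percentile(q[:,2],95);top=q[q[:,2]>zt-.005]
        print(np.round(ce[i]),st[i,4],"zmax",np.round(zt*1000,1),"hsv",np.median(hsv[m],0),"all",rect(q[:,:2]),"top",rect(top[:,:2]))
f=dict(np.load("scene0.npz"))["pixels"][:,:,::-1]
a=cv2.resize(f[70:210,140:340],(800,560),interpolation=cv2.INTER_CUBIC)
cv2.imwrite("pics/crop1.png",a)
E
```

```text
scene ground z 1.2734619512476928
[171.  72.] 77 zmax 8.8 hsv [ 19.  45. 126.] all [ 418.7 -680.   115.3   40.6   59.1] top [ 418.7 -680.   115.3   40.6   59.1]
[127. 110.] 3327 zmax 125.5 hsv [15. 21. 35.] all [ 588.1 -629.   260.1  206.7    3.5] top [ 627.7 -615.1  106.7   58.6  -19.8]
[203.  94.] 508 zmax 45.4 hsv [109. 188. 127.] all [ 400.2 -532.2  139.8  103.6   42.9] top [ 421.6 -522.3   85.8   38.9   45.5]
[237. 117.] 522 zmax 45.3 hsv [109. 190. 128.] all [ 399.6 -394.8  156.7   68.4   64.7] top [ 412.9 -379.2   87.3   40.2   65.3]
[206. 140.] 614 zmax 45.2 hsv [ 13.   36.  154.5] all [ 521.8 -403.7  110.    95.3   55.6] top [ 533.  -379.6   82.4   43.8  -40.6]
[264. 148.] 483 zmax 29.9 hsv [ 22.  43. 189.] all [ 436.3 -249.7   92.9   88.8    9.8] top [ 443.6 -240.5   74.8   71.4   43.8]
[291. 206.] 2205 zmax 112.2 hsv [13. 27. 79.] all [508.9 -69.9 396.6  93.1   1. ] top [530.  -47.9 327.1   9.8   2.3]
[161. 177.] 251 zmax 60.6 hsv [ 10. 148.  84.] all [ 701.9 -397.9   76.3   50.1   74.6] top [ 702.8 -384.4   13.6   10.3   51.2]
[217. 182.] 406 zmax 52.3 hsv [ 13.  37. 142.
[... 2502 characters left out ...]
.] 2493 zmax 71.8 hsv [15. 30. 46.] all [818.4 434.9 185.  175.7 -78.7] top [796.6 441.6  96.7  11.5 -79.2]
[200. 246.] 290 zmax 18.8 hsv [110. 173. 163.] all [657.3 210.6 130.9  45.4  66.5] top [652.5 217.2 118.2  25.8  62.9]
[250. 270.] 938 zmax 33.6 hsv [ 15. 113. 226.] all [481.2 152.5 136.2 129.8 -84.1] top [476.1 159.2 120.4  85.1 -83.8]
[160. 281.] 109 zmax 12.4 hsv [ 17. 138. 173.] all [630.3 375.3  66.8  62.5 -24.9] top [629.3 374.6  63.8  61.  -20.8]
[ 98. 355.] 8081 zmax 41.2 hsv [11. 33. 67.] all [562.8 619.9 335.7 193.2  -2.8] top [548.8 620.4 304.3 180.3  -4. ]
[194. 318.] 332 zmax 19.1 hsv [ 17. 108. 229.] all [464.9 372.8 120.7  29.1  18. ] top [464.  374.7 120.2  21.5  17.8]
```

View pics/crop1.png

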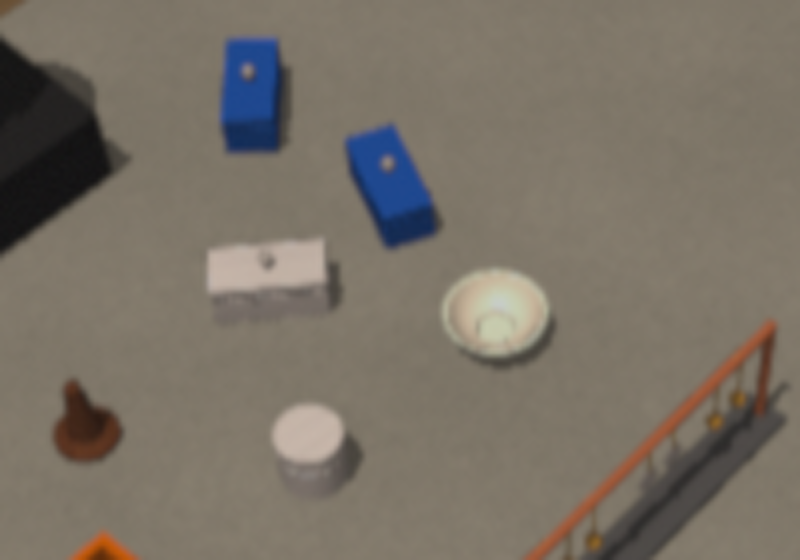

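The crop confirms it: the only silver oblong box with a knob is at scene (207,139), and its two twins are clearly blue. The loose pale slats lie at about (655,95) and (465,374) mm. I'll go to the first slat.

Call:
apply_moves --pt "28 41 0 10" --pt "56 83 0 20" --pt "84 124 0 30" --pt "112 166 0 40" --pt "140 207 0 50" --pt "168 249 0 60" --pt "196 290 0 70" --pt "224 332 0 80" --pt "252 373 0 90" --pt "280 415 0 100" --hand 45 --newtons 20

```text
time: 1.35
eef_pos: [0.4693, -0.1797, 0.2606]
eef_rot: [[-0.0, 0.884, 0.468], [-0.0, 0.468, -0.884], [-1.0, -0.0, -0.0]]
contact_force: [-0.1, -1.0, -0.0]
width: 0.514
```

Call:
apply_moves --pt "27 40 -10 10" --pt "54 80 -30 20" --pt "81 120 -50 30" --pt "108 160 -70 40" --pt "135 200 -90 50" --pt "162 240 -110 60.5" --pt "186 276 -130 60.5" --pt "186 276 -140 60.5" --pt "186 276 -140 60.5" --pt "186 276 -140 60.5"

```text
time: 2.6
eef_pos: [0.6547, 0.0933, 0.1211]
eef_rot: [[0.0, 0.035, 0.999], [-0.001, 0.999, -0.035], [-1.0, -0.001, 0.0]]
contact_force: [0.2, -0.3, -0.4]
width: 0.511
```

Run:
```python
from rig import bot
import cv2,numpy as np
s=bot.read_state();f=bot.grab_frame("wrist");R=s["eef_rot"];print(s["time"],s["eef_pos"],np.degrees(np.arctan2(R[1,1],R[0,1])),R[2],s["qpos"],s["width"])
np.savez("wrist1.npz",eef=s["eef_pos"],rot=R,**f);print(f["K"],f["hand_eye"]);cv2.imwrite("pics/w1.png",f["pixels"][:,:,::-1])
```

```text
2.6 [0.65469694 0.0932515  0.12112374] 87.97885099984757 [-9.99999031e-01 -1.38377042e-03  1.51160724e-04] [  9.78428126  58.24358497 -44.54625671  87.91188082  47.49136406
  54.1545617   37.78989398] 0.5113312569805993
[[325.1922621    0.         285.78793422]
 [  0.         325.1922621  209.9689425 ]
 [  0.           0.           1.        ]] [[ 6.59018088e-04 -3.11305501e-01  9.50309660e-01 -1.24721936e-01]
 [ 9.99999670e-01 -2.46239020e-04 -7.74140748e-04 -5.48895283e-05]
 [ 4.74997593e-04  9.50309857e-01  3.11305236e-01 -8.02141057e-02]
 [ 0.00000000e+00  0.00000000e+00  0.00000000e+00  1.00000000e+00]]
```

View pics/w1.png

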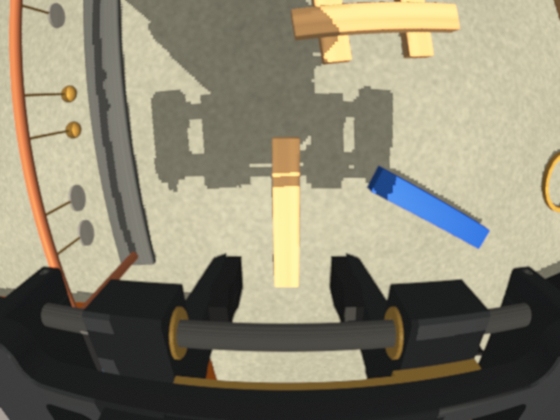

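Wrist view: the slat runs from row 138 to 287 at column 286, midway between the fingers. The blue look-alike is at (430,208). I'll cast the slat's outline from this view as a cross-check.

```bash
cat >> h.py <<'E'
def wcast(f,eef,rot,uv,z):
    uv=np.atleast_2d(uv).astype(float);K=f["K"];d=uv-[K[0,2],K[1,2]];r=np.linalg.norm(d,axis=1);th=r/K[0,0]
    c=np.c_[d/np.maximum(r,1e-9)[:,None]*np.sin(th)[:,None],np.cos(th)]
    H=f["hand_eye"];w=c@H[:3,:3].T@rot.T;C=rot@H[:3,3]+eef
    return (C+w*((z-C[2])/w[:,2])[:,None])[:,:2]
def wood(px):
    h=cv2.cvtColor(px,cv2.COLOR_RGB2HSV);return ((h[...,0]>8)&(h[...,0]<26)&(h[...,1]>75)&(h[...,2]>70)).astype(np.uint8)
E
python3 - <<'E'
from h import *
f=dict(np.load("wrist1.npz"));m=wood(f["pixels"])
N,L,st,ce=cv2.connectedComponentsWithStats(m)
for i in range(1,N):
    if st[i,4]>800:
        v,u=np.where(L==i);print(st[i],rect(wcast(f,f["eef"],f["rot"],np.c_[u,v],.015)))
E
```

```text
[   8    0  130  309 5033] [ 586.5 -118.6  313.5  111.9   14.4]
[ 291    0  169   65 5740] [516.6 167.  129.6  48.6 -85.6]
[ 271  136   30  151 1859] [655.7  92.8 121.1  21.   -1.8]
[ 173  358  308   32 2973] [827.2 139.5 350.4  45.3  88.1]
```

Good agreement. Descend and grip, then lift.

Call:
apply_moves --pt "0 0 -25 0" --pt "0 0 -50 0" --pt "0 0 -75 0" --pt "0 0 -90 0" --pt "0 0 -96 0" --pt "0 0 -96 0" --pt "0 0 -96 0" --pt "0 0 -96 0" --pt "0 0 -96 0" --pt "0 0 -96 0"

```text
time: 3.9
eef_pos: [0.6549, 0.0951, 0.025]
eef_rot: [[0.0, 0.034, 0.999], [0.0, 0.999, -0.034], [-1.0, 0.0, 0.0]]
contact_force: [-0.9, 0.3, 0.1]
width: 0.513
```

Call:
apply_moves --pt "0 0 0 0" --pt "0 0 0 0" --pt "0 0 0 0" --pt "0 0 0 0" --pt "0 0 0 0" --pt "0 0 0 0" --pt "0 0 20 0" --pt "0 0 40 0" --pt "0 0 60 0" --pt "0 0 75 0" --hand 5

```text
time: 5.15
eef_pos: [0.6554, 0.0954, 0.102]
eef_rot: [[0.002, 0.034, 0.999], [0.001, 0.999, -0.034], [-1.0, 0.001, 0.002]]
contact_force: [0.1, -0.4, -0.0]
width: 0.224
```

Call:
apply_moves --pt "-30 5 0 1" --pt "-70 12 0 3" --pt "-110 20 0 5" --pt "-150 27 0 7" --pt "-174 32 0 8.3" --pt "-174 32 0 8.3" --pt "-174 32 0 8.3" --pt "-174 32 0 8.3" --pt "-174 32 0 8.3" --pt "-174 32 0 8.3"

```text
time: 6.4
eef_pos: [0.4811, 0.127, 0.0997]
eef_rot: [[0.0, -0.11, 0.994], [0.0, 0.994, 0.11], [-1.0, 0.0, 0.0]]
contact_force: [0.0, 0.1, -1.1]
width: 0.225
```

Run:
```python
from rig import bot
import cv2,numpy as np
from h import *
s=bot.read_state();f=bot.grab_frame("wrist");R=s["eef_rot"];print(s["time"],s["eef_pos"],np.degrees(np.arctan2(R[1,1],R[0,1])),R[2],s["qpos"],s["width"])
np.savez("wrist2.npz",eef=s["eef_pos"],rot=R,**f)
im=f["pixels"][:,:,::-1].copy()
# expected outlines: second-layer slats at z30
E=s["eef_pos"];c,sn=np.cos(np.radians(6.4)),np.sin(np.radians(6.4))
m=wood(f["pixels"]);N,L,st,ce=cv2.connectedComponentsWithStats(m)
for i in range(1,N):
    if st[i,4]>400:
        v,u=np.where(L==i);print(st[i],"z30",rect(wcast(f,E,R,np.c_[u,v],.03)),"held z.091",rect(wcast(f,E,R,np.c_[u,v],E[2]-.01)))
cv2.imwrite("pics/w2.png",im)
```

```text
6.4 [0.48109809 0.127045   0.09965669] 96.33792248891807 [-9.99999982e-01  1.51707210e-04  1.10704563e-04] [  3.51434423  51.1741315  -39.85894537 117.65629638  60.9205427
  34.83410768  16.34615064] 0.22539439415668702
[  0  46  68  19 758] z30 [366.6 -75.8  80.6   9.6  78.9] held z.091 [377.3 -16.3  55.8   6.7  78.9]
[  239   138   188   187 15185] z30 [483.  158.8 134.9 120.3   6.9] held z.091 [457.9 146.3  93.5  83.4   6.9]
[ 534  168   26  118 2031] z30 [460.5 349.4 114.9  31.2  17.8] held z.091 [442.4 278.4  79.7  21.6  17.8]
[216 309  14  55 462] z30 [ 5.746e+02  8.710e+01  5.790e+01  9.900e+00 -4.000e-01] held z.091 [ 5.214e+02  9.660e+01  4.010e+01  6.800e+00 -4.000e-01]
[343 309  14  55 473] z30 [563.7 186.1  57.9   9.9  13. ] held z.091 [513.8 165.2  40.1   6.9  13. ]
[268 350  37  23 548] z30 [593.4 139.3  29.9  26.2 -83.7] held z.091 [534.5 132.8  20.7  18.1 -83.7]
[ 130  365  312   25 2903] z30 [620.7 142.  295.   19.6 -83.7] held z.091 [553.4 134.6 204.5  13.6 -83.7]
```

View pics/w2.png

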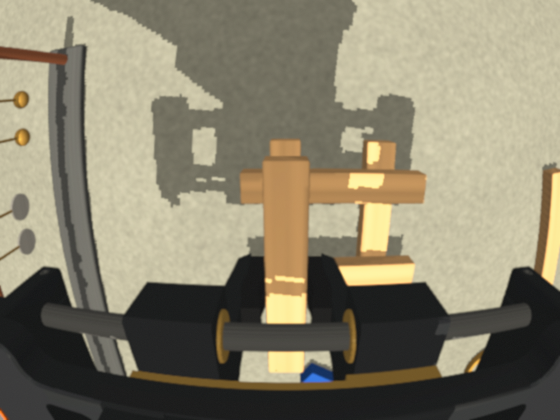

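Wrist view: the held slat is at columns 264–307, in line with the bottom slat end at (285,148). The inner second-layer slat spans columns 240–425 at rows 170–203. I'll check both against my numbers.

Run:
```python
from h import *
f=dict(np.load("wrist2.npz"));E,R=f["eef"],f["rot"]
a=wcast(f,E,R,[[240,172],[240,203],[425,172],[425,203]],.03)*1000;print("2nd layer",a,a.mean(0))
b=wcast(f,E,R,[[264,157],[307,157]],E[2]-.010)*1000;print("held end",b,b.mean(0))
c=wcast(f,E,R,[[365,142],[395,142],[270,140],[300,140]],.015)*1000;print("bottom ends",c)
x=np.array([np.cos(np.radians(6.4)),np.sin(np.radians(6.4))]);y=np.array([-x[1],x[0]])
print("exp 2nd",np.array([477.5,159])-32*x,"bottom +",np.array([477.5,159])-60*x+32*y,"bottom-",np.array([477.5,159])-60*x-32*y)
```

```text
2nd layer [[443.43163613  94.34654617]
 [463.25189988  95.78187097]
 [429.04981046 211.60090177]
 [449.61689543 216.43767493]] [446.33756048 154.54174846]
held end [[423.08383386 111.18038623]
 [421.10865019 129.04265027]] [422.09624202 120.11151825]
bottom ends [[417.2580325  171.87303255]
 [414.12486684 192.58349982]
 [423.63544038 110.15357311]
 [421.52194765 129.3159148 ]]
exp 2nd [445.69942659 155.43299417] bottom + [414.30691902 184.11243748] bottom- [421.44093068 120.51129065]
```

All agree within 1 mm. Lower, release to 35 mm, and rise.

Call:
apply_moves --pt "0 0 -15 0" --pt "0 0 -28 0" --pt "0 0 -36 0" --pt "0 0 -41 0" --pt "0 0 -43 0" --pt "0 0 -44 0" --pt "0 0 -44.5 0" --pt "0 0 -44.5 0" --pt "0 0 -44.5 0" --pt "0 0 -44.5 0"

```text
time: 7.7
eef_pos: [0.4808, 0.1272, 0.0553]
eef_rot: [[0.0, -0.111, 0.994], [0.0, 0.994, 0.111], [-1.0, 0.0, 0.0]]
contact_force: [-0.2, -0.3, -0.3]
width: 0.228
```

Call:
apply_moves --pt "0 0 0 0" --pt "0 0 0 0" --pt "0 0 0 0" --pt "0 0 0 0" --pt "0 0 10 0" --pt "0 0 30 0" --pt "0 0 60 0" --pt "-2 45 80 2" --pt "-5 90 85 5" --pt "-8 140 85 8" --hand 36

```text
time: 8.95
eef_pos: [0.4731, 0.2681, 0.1416]
eef_rot: [[0.001, -0.249, 0.968], [0.0, 0.968, 0.249], [-1.0, 0.0, 0.001]]
contact_force: [1.6, 0.5, -0.8]
width: 0.406
```

Call:
apply_moves --pt "-2 40 0 1" --pt "-5 80 0 2" --pt "-8 107 -20 3.2" --pt "-8 107 -50 3.2" --pt "-8 107 -80 3.2" --pt "-8 107 -105 3.2" --pt "-8 107 -115.5 3.2" --pt "-8 107 -115.5 3.2" --pt "-8 107 -115.5 3.2" --pt "-8 107 -115.5 3.2" --hand 45

```text
time: 10.2
eef_pos: [0.4652, 0.3746, 0.0258]
eef_rot: [[0.001, -0.302, 0.953], [0.001, 0.953, 0.302], [-1.0, 0.001, 0.001]]
contact_force: [-0.3, -0.3, 1.3]
width: 0.515
```

Call:
apply_moves --pt "0 0 0 0" --pt "0 0 0 0" --pt "0 0 0 0" --pt "0 0 0 0" --pt "0 0 0 0" --pt "0 0 0 0" --pt "0 0 20 0" --pt "0 0 45 0" --pt "0 0 75 0" --pt "0 0 75 0" --hand 5

```text
time: 11.45
eef_pos: [0.4656, 0.3758, 0.1029]
eef_rot: [[0.003, -0.302, 0.953], [0.004, 0.953, 0.302], [-1.0, 0.003, 0.004]]
contact_force: [0.0, 0.1, -0.9]
width: 0.228
```

Call:
apply_moves --pt "1 -20 0 -2" --pt "2 -60 0 -4" --pt "4 -100 0 -6" --pt "6 -140 0 -9" --pt "8 -170 0 -11.2" --pt "9 -183 0 -11.2" --pt "9 -183 0 -11.2" --pt "9 -183 0 -11.2" --pt "9 -183 0 -11.2" --pt "9 -183 0 -11.2"

```text
time: 12.7
eef_pos: [0.4737, 0.1921, 0.0998]
eef_rot: [[0.0, -0.112, 0.994], [0.001, 0.994, 0.112], [-1.0, 0.001, 0.0]]
contact_force: [0.6, 0.4, -0.3]
width: 0.227
```

Run:
```python
from rig import bot
import cv2,numpy as np
from h import *
s=bot.read_state();f=bot.grab_frame("wrist");R=s["eef_rot"];print(s["time"],s["eef_pos"],np.degrees(np.arctan2(R[1,1],R[0,1])),s["width"])
np.savez("wrist3.npz",eef=s["eef_pos"],rot=R,**f);cv2.imwrite("pics/w3.png",f["pixels"][:,:,::-1])
```

```text
12.7 [0.47366414 0.19210138 0.09977133] 96.4495573171855 0.22749252790292943
```

View pics/w3.png

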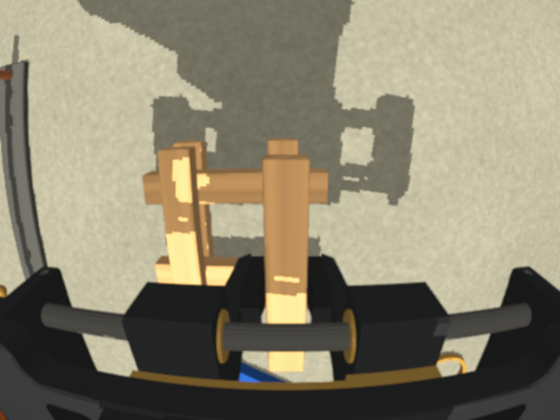

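Wrist view: slat 1 lies in place (end at (178,150)). The held slat (columns 264–308, end at row 157) is in line with the other bottom slat. Lower and release.

Call:
apply_moves --pt "0 0 -15 0" --pt "0 0 -28 0" --pt "0 0 -36 0" --pt "0 0 -41 0" --pt "0 0 -43 0" --pt "0 0 -44 0" --pt "0 0 -44.5 0" --pt "0 0 -44.5 0" --pt "0 0 -44.5 0" --pt "0 0 -44.5 0"

```text
time: 14.0
eef_pos: [0.4738, 0.1912, 0.0553]
eef_rot: [[0.0, -0.111, 0.994], [0.0, 0.994, 0.111], [-1.0, 0.0, 0.0]]
contact_force: [0.2, 0.2, 0.3]
width: 0.225
```

Call:
apply_moves --pt "0 0 0 0" --pt "0 0 0 0" --pt "0 0 0 0" --pt "0 0 0 0" --pt "0 0 10 0" --pt "0 0 30 0" --pt "0 0 60 0" --pt "0 0 100 0" --pt "0 0 150 0" --pt "0 0 185 0" --hand 36

```text
time: 15.25
eef_pos: [0.4737, 0.1916, 0.2429]
eef_rot: [[0.001, -0.112, 0.994], [0.001, 0.994, 0.112], [-1.0, 0.001, 0.002]]
contact_force: [0.2, -0.3, -0.1]
width: 0.411
```

Call:
apply_moves --pt "10 -50 0 -5" --pt "20 -100 0 -10" --pt "30 -150 0 -16" --pt "40 -200 0 -22" --pt "50 -250 0 -28" --pt "56 -300 0 -34" --pt "58 -350 0 -40" --pt "58 -400 0 -44" --pt "58 -450 0 -47.9" --pt "58 -500 0 -47.9" --hand 70

```text
time: 16.5
eef_pos: [0.5315, -0.31, 0.241]
eef_rot: [[0.0, 0.663, 0.749], [0.0, 0.749, -0.663], [-1.0, 0.001, 0.0]]
contact_force: [0.6, 0.3, 0.1]
width: 0.796
```

Run:
```python
from rig import bot
import cv2,numpy as np
from h import *
s=bot.read_state();f=bot.grab_frame("wrist");R=s["eef_rot"];print(s["time"],s["eef_pos"],np.degrees(np.arctan2(R[1,1],R[0,1])),s["qpos"],s["width"])
np.savez("wrist4.npz",eef=s["eef_pos"],rot=R,**f)
ims=[cv2.resize(f["pixels"],(400,300))]
for n in("scene","side"):
    f=bot.grab_frame(n);np.savez(n+"1.npz",**f)
    P=cloud(f);w=wood(f["pixels"])>0;z=P[...,2];x,y=P[...,0],P[...,1]
    near=w&(np.hypot(x-.4775,y-.159)<.1)
    top=near&(z>.042)&(z<.056)
    N,L,st,ce=cv2.connectedComponentsWithStats(top.astype(np.uint8))
    for i in range(1,N):
        if st[i,4]>40:q=P[L==i];print(n,st[i,4],np.median(q[:,2]),rect(q[:,:2]))
    b=P[(z>.035)&(z<.06)&(np.hypot(x-.532,y+.379)<.07)];print(n,"box",rect(b[:,:2]) if len(b)>20 else None)
    u,v=proj(f,[.4775,.159,.03])[0].astype(int)
    ims.append(cv2.resize(f["pixels"][v-45:v+45,u-60:u+60],(400,300),interpolation=cv2.INTER_CUBIC))
ims.append(cv2.resize(f["pixels"],(400,300)))
g=np.vstack([np.hstack(ims[:2]),np.hstack(ims[2:])]);cv2.imwrite("pics/m4.png",g[:,:,::-1])
```

```text
16.5 [ 0.53146378 -0.31003991  0.24103926] 48.49114223511169 [ 48.12176642  44.72331723 -41.3638578   91.77370515  33.80107562
  56.61379062  44.3682154 ] 0.7955458738062199
scene 331 0.04653991913091949 [482.4 127.7 120.9  20.6   6.1]
scene 353 0.046892363611511084 [474.4 191.5 123.3  20.7   6.4]
scene box [ 532.9 -380.3   83.1   44.8  -41.4]
side 222 0.04559130247089057 [480.  128.6 120.4  22.8   5.8]
side 234 0.04589433945729031 [471.8 191.8 121.4  22.5   7. ]
side box [ 530.9 -381.    90.8   40.9  -41.3]
```

View pics/m4.png

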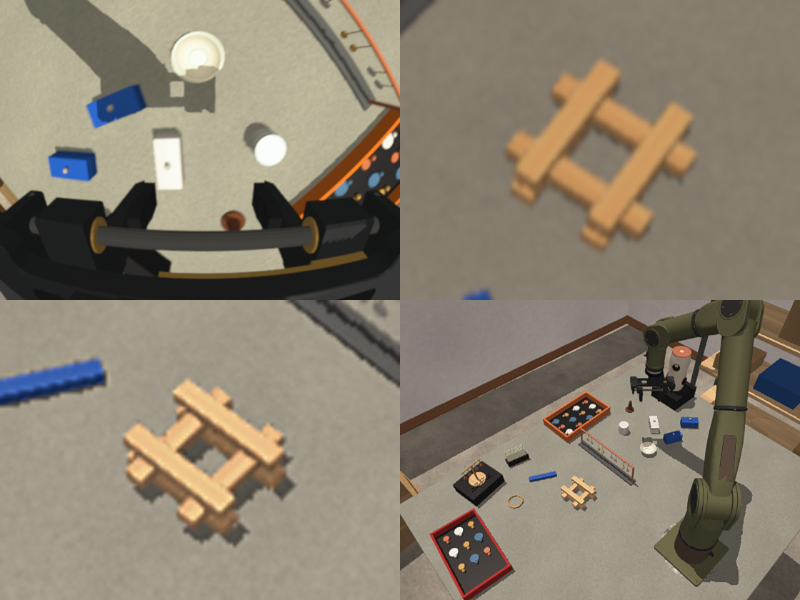

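The montage shows the third layer laid evenly, parallel and straight above the bottom pair, at (481,128) and (473,191.6) mm. The silver box stands alone below the gripper. I'll descend on it.

Call:
apply_moves --pt "0 -30 -20 0" --pt "0 -60 -50 0" --pt "0 -71 -80 0" --pt "0 -71 -110 0" --pt "0 -71 -140 0" --pt "0 -71 -165 0" --pt "0 -71 -185 0" --pt "0 -71 -200 0" --pt "0 -71 -210.5 0" --pt "0 -71 -210.5 0"

```text
time: 17.9
eef_pos: [0.5316, -0.3796, 0.0293]
eef_rot: [[-0.001, 0.663, 0.749], [0.001, 0.749, -0.663], [-1.0, -0.0, -0.001]]
contact_force: [-1.0, -0.6, 0.3]
width: 0.797
```

Call:
apply_moves --pt "0 0 0 0" --pt "0 0 0 0" --pt "0 0 0 0" --pt "0 0 0 0" --pt "0 0 0 0" --pt "0 0 0 0" --pt "0 0 0 0" --pt "0 0 10 0" --pt "0 0 25 0" --pt "0 0 40 0" --hand 25 --newtons 35

```text
time: 19.15
eef_pos: [0.5321, -0.3795, 0.0708]
eef_rot: [[0.001, 0.663, 0.749], [0.0, 0.749, -0.663], [-1.0, 0.001, 0.0]]
contact_force: [-0.1, -0.2, -3.2]
width: 0.45
```

Call:
apply_moves --pt "0 0 30 0" --pt "0 0 60 0" --pt "0 0 90 0" --pt "0 0 120 0" --pt "0 0 140 0" --pt "0 0 150 0" --pt "0 0 150 0" --pt "0 0 150 0" --pt "0 0 150 0" --pt "0 0 150 0"

```text
time: 20.4
eef_pos: [0.5316, -0.3797, 0.2191]
eef_rot: [[-0.001, 0.663, 0.749], [0.001, 0.749, -0.663], [-1.0, -0.0, -0.001]]
contact_force: [-0.1, 0.0, -2.2]
width: 0.446
```

Run:
```python
from rig import bot
import cv2,numpy as np
from h import *
s=bot.read_state();f=bot.grab_frame("wrist");R=s["eef_rot"];print(s["time"],s["eef_pos"],np.degrees(np.arctan2(R[1,1],R[0,1])),R[2],s["width"],s["contact_force"],s["torque"])
np.savez("wrist5.npz",eef=s["eef_pos"],rot=R,**f);g=bot.grab_frame("side");np.savez("side5.npz",**g)
u,v=proj(g,s["eef_pos"])[0].astype(int)
c=cv2.resize(g["pixels"][max(v-75,0):v+75,u-50:u+50],(373,560),interpolation=cv2.INTER_CUBIC)
cv2.imwrite("pics/m5.png",np.hstack([cv2.resize(f["pixels"],(427,560))*1,c])[:,:,::-1])
```

```text
20.4 [ 0.53156259 -0.37970627  0.21908115] 48.48827080565735 [-9.99999445e-01 -8.37369462e-05 -1.05043378e-03] 0.4457543139412971 [-0.14373591  0.04418653 -2.17109368] [ 0.03353726 -0.09910477 -0.03460167]
```

View pics/m5.png

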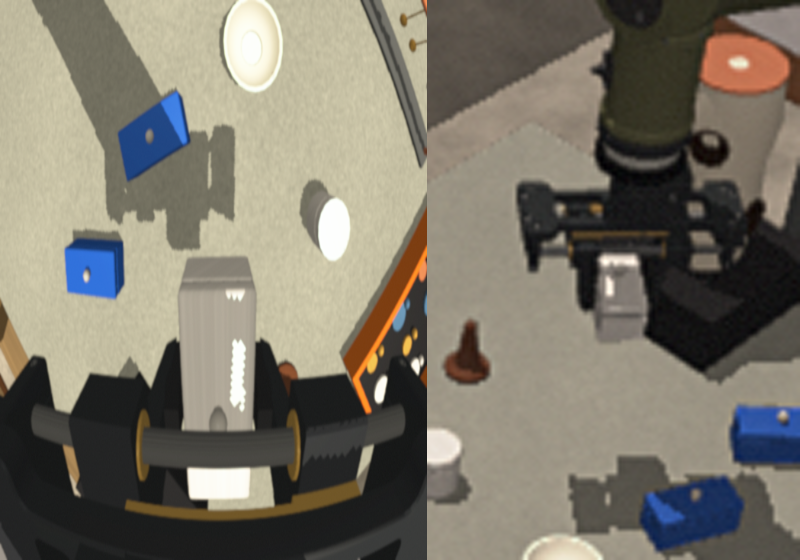

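The wrist view shows the box gripped squarely with its knob centred at (218,418), and in the side crop it hangs level. Carry it over the rail with its underside at about 190 mm, against a bar top of 110 mm.

Call:
apply_moves --pt "-2 15 0 -1" --pt "-5 45 0 -4" --pt "-8 80 0 -7" --pt "-12 115 0 -10" --pt "-15 150 0 -13" --pt "-19 185 0 -16" --pt "-22 220 0 -19" --pt "-26 255 0 -22" --pt "-29 290 0 -25" --pt "-33 325 0 -28"

```text
time: 21.75
eef_pos: [0.499, -0.0535, 0.22]
eef_rot: [[0.001, 0.937, 0.348], [0.0, 0.348, -0.937], [-1.0, 0.001, 0.0]]
contact_force: [0.1, 0.3, -2.8]
width: 0.447
```

Call:
apply_moves --pt "-4 35 0 -3" --pt "-7 70 0 -6" --pt "-11 105 0 -9" --pt "-15 140 0 -11" --pt "-18 170 0 -13" --pt "-20 195 0 -14.1" --pt "-21.5 208 0 -14.1" --pt "-21.5 214 0 -14.1" --pt "-21.5 214 0 -14.1" --pt "-21.5 214 0 -14.1"

```text
time: 23.0
eef_pos: [0.4774, 0.1579, 0.2196]
eef_rot: [[-0.0, 0.994, 0.11], [-0.001, 0.11, -0.994], [-1.0, -0.0, 0.001]]
contact_force: [0.5, -0.5, -2.4]
width: 0.452
```

Call:
apply_moves --pt "0 0 -15 0" --pt "0 0 -35 0" --pt "0 0 -55 0" --pt "0 0 -75 0" --pt "0 0 -90 0" --pt "0 0 -105 0" --pt "0 0 -110 0" --pt "0 0 -110 0" --pt "0 0 -110 0" --pt "0 0 -110 0"

```text
time: 24.25
eef_pos: [0.4776, 0.1592, 0.1102]
eef_rot: [[0.001, 0.994, 0.111], [0.0, 0.111, -0.994], [-1.0, 0.001, -0.0]]
contact_force: [-0.4, 0.3, -2.8]
width: 0.45
```

```bash
cat > chk.py <<'E'
from rig import bot
from h import *
import sys
k=sys.argv[1]
s=bot.read_state();f=bot.grab_frame("wrist");R=s["eef_rot"];E=s["eef_pos"];print(s["time"],E,np.degrees(np.arctan2(R[1,1],R[0,1])),R[2],s["width"],s["contact_force"])
np.savez(f"wrist{k}.npz",eef=E,rot=R,**f)
ims=[cv2.resize(f["pixels"],(400,300))]
for n in("scene","side"):
    f=bot.grab_frame(n);np.savez(n+k+".npz",**f);h=cv2.cvtColor(f["pixels"],cv2.COLOR_RGB2HSV)
    P=cloud(f);x,y,z=P[...,0],P[...,1],P[...,2]
    m=(np.hypot(x-E[0],y-E[1])<.09)&(z>E[2]-.033)&(z<E[2]+.03)&(h[...,1]<60)&(h[...,2]>90)
    print(n,"box px",m.sum(),"z",np.percentile(z[m],[1,5,50,95,99]) if m.sum() else 0,rect(P[m][:,:2]) if m.sum() else 0)
    t=(wood(f["pixels"])>0)&(np.hypot(x-.4775,y-.159)<.1)&(z>.042)&(z<.054)
    N,L,st,ce=cv2.connectedComponentsWithStats(t.astype(np.uint8))
    for i in range(1,N):
        if st[i,4]>40:q=P[L==i];print(n,"slat",st[i,4],rect(q[:,:2]))
    u,v=proj(f,[.4775,.159,.07])[0].astype(int)
    ims.append(cv2.resize(f["pixels"][v-45:v+45,u-60:u+60],(400,300),interpolation=cv2.INTER_CUBIC))
ims.append(cv2.resize(f["pixels"],(400,300)))
g=np.vstack([np.hstack(ims[:2]),np.hstack(ims[2:])]);cv2.imwrite(f"pics/m{k}.png",g[:,:,::-1])
E
python3 chk.py 6
```

```text
24.25 [0.47759419 0.15922981 0.11019221] 6.370706092339768 [-9.99999419e-01  1.02585805e-03 -3.32513917e-04] 0.4500991209897553 [-0.38044218  0.26599128 -2.81154534]
scene box px 184 z [0.08794459 0.09275809 0.11994556 0.1237716  0.12561124] [480.2 158.3  83.7  42.3 -81.9]
scene slat 255 [475.2 191.8 121.2  20.4   5.8]
scene slat 90 [527.2 132.2  32.6  20.2   6.1]
side box px 240 z [0.08316599 0.08857501 0.11607753 0.12158608 0.12349305] [479.  182.4  63.1  44.3 -22.8]
side slat 226 [473.2 192.5 123.1  22.5   7. ]
side slat 48 [433.9 122.8  24.4  20.1   6. ]
```

View pics/m6.png

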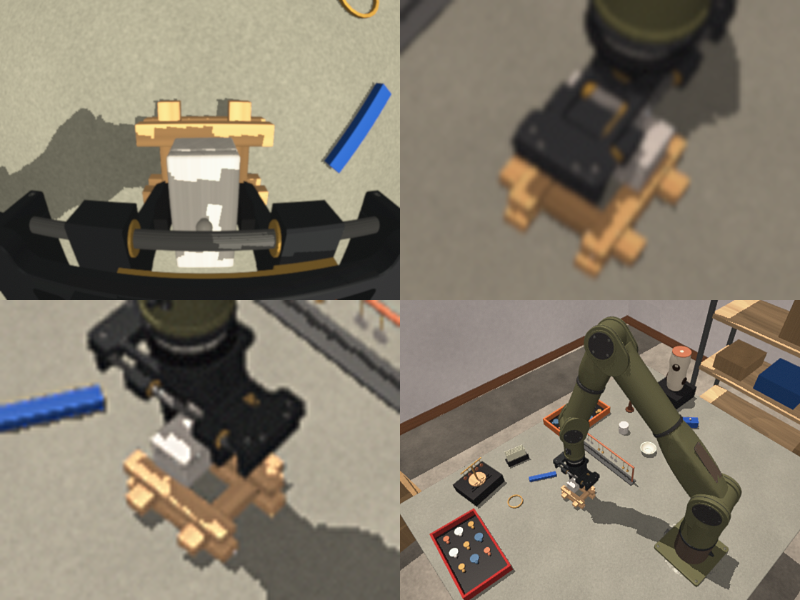

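The montage shows the box over the riser centre at about 35 mm clearance, long side crosswise, with the slats undisturbed. I'll check its tilt, then lower 25 mm.

```bash
cat > tilt.py <<'E'
from h import *
import sys
k=sys.argv[1]
f=dict(np.load(f"wrist{k}.npz"));E,R=f["eef"],f["rot"];K=f["K"]
x=np.array([np.cos(np.radians(6.4)),np.sin(np.radians(6.4))]);y=np.array([-x[1],x[0]])
W=dict(np.load(f"wrist{k}.npz"))
v,u=np.mgrid[:420,:560];d=np.stack([u-K[0,2],v-K[1,2]],-1);r=np.linalg.norm(d,axis=-1);th=r/K[0,0]
D=f["depth"];c=np.stack([d[...,0]/np.maximum(r,1e-9)*np.tan(th)*D,d[...,1]/np.maximum(r,1e-9)*np.tan(th)*D,D],-1)
H=f["hand_eye"];P=(c@H[:3,:3].T+H[:3,3])@R.T+E
clouds=[("wrist",P)]
for n in("scene","side"):clouds.append((n,cloud(dict(np.load(n+k+".npz")))))
zt=E[2]+.009
for n,P in clouds:
    q=P[np.isfinite(P).all(-1)];l=np.c_[(q[:,:2]-E[:2])@x,(q[:,:2]-E[:2])@y,q[:,2]-zt]
    m=(abs(l[:,0])<.016)&(abs(l[:,1])<.037)&(np.hypot(l[:,0],l[:,1])>.01)&(abs(l[:,2])<.006);l=l[m]
    if len(l)<30:print(n,len(l));continue
    a=np.linalg.lstsq(np.c_[l[:,:2],np.ones(len(l))],l[:,2],rcond=None)[0]
    print(n,len(l),"tilt deg",np.degrees(a[:2]).round(2),"z off mm",(a[2]*1000).round(2),"range y",l[:,1].min(),l[:,1].max())
E
python3 tilt.py 6
```

```text
wrist 7257 tilt deg [ 0.1  -0.01] z off mm 0.68 range y -0.03699696562370714 0.03699938547031278
scene 87 tilt deg [-2.89 -0.1 ] z off mm 1.39 range y -0.022442581064169253 0.036702819594119515
side 85 tilt deg [-2.13 -1.17] z off mm 0.56 range y -0.008531006628724705 0.03666301325788631
```

Call:
apply_moves --pt "0 0 -5 0" --pt "0 0 -10 0" --pt "0 0 -15 0" --pt "0 0 -19 0" --pt "0 0 -22 0" --pt "0 0 -24 0" --pt "0 0 -25 0" --pt "0 0 -25 0" --pt "0 0 -25 0" --pt "0 0 -25 0"

```text
time: 25.65
eef_pos: [0.4773, 0.1592, 0.0848]
eef_rot: [[0.0, 0.994, 0.111], [0.0, 0.111, -0.994], [-1.0, 0.0, -0.0]]
contact_force: [-0.1, -1.0, -1.9]
width: 0.45
```

```bash
python3 chk.py 7; python3 tilt.py 7
```

```text
25.65 [0.47733279 0.15919546 0.08482025] 6.378149849567893 [-9.99999969e-01  2.27813426e-04 -1.02680945e-04] 0.45009434490716466 [-0.12557263 -0.97595695 -1.8941532 ]
scene box px 172 z [0.06427144 0.06959599 0.09448784 0.09895075 0.10099398] [477.3 157.9  85.3  41.2 -85.3]
scene slat 218 [474.7 191.8 122.2  20.6   6.3]
scene slat 54 [534.3 133.3  20.1  19.9   9.7]
side box px 237 z [0.05880115 0.06163648 0.09159009 0.09701465 0.09992058] [478.6 181.4  62.6  45.6 -24.6]
side slat 174 [472.9 191.5 120.5  22.4   6.4]
wrist 7250 tilt deg [ 0.13 -0.07] z off mm 0.69 range y -0.03698580316972881 0.036992476982641326
scene 88 tilt deg [ 0.23 -0.28] z off mm 1.69 range y -0.022157691195133413 0.03696930082687816
side 83 tilt deg [1.37 0.45] z off mm 0.11 range y -0.006210979929494588 0.03618162328042878
```

View pics/m7.png

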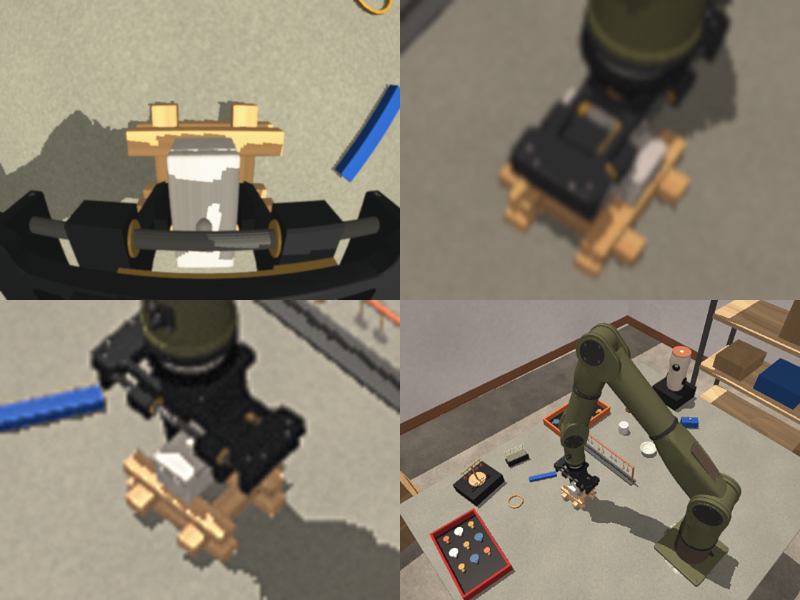

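The box is level (0.1° from the wrist depth), with a gap of about 10 mm, centred, and with its long side at about -84° against the slats' 6.4°. One last bystander check, then I'll hand in.

Run:
```python
from h import *
for n in("scene","side"):
    a,b=[cloud(dict(np.load(n+k+".npz"))) for k in "07"]
    for o,c,r in(("canister",(.612,-.247),.05),("dish",(.442,-.241),.06),("bangle",(.631,.374),.05),("cone",(.702,-.383),.045)):
        g=lambda P:rect(P[(np.hypot(P[...,0]-c[0],P[...,1]-c[1])<r)&(P[...,2]>.007)][:,:2])[:2]
        print(n,o,g(a),g(b))
from rig import bot
s=bot.read_state();print(s["time"],s["contact_force"],s["width"]);print(bot.finish_job())
```

```text
scene canister [ 615.3 -239. ] [ 619.5 -243.1]
scene dish [ 438.3 -239. ] [ 441.4 -241.6]
scene bangle [631.3 366.5] [631.6 368.7]
scene cone [ 701.1 -384.4] [ 700.9 -379.7]
side canister [ 620.7 -255.8] [ 608.2 -246.1]
side dish [ 442.9 -237.3] [ 446.5 -234.5]
side bangle [629.3 374.6] [630.5 375. ]
side cone [ 691.2 -374.8] [ 699.7 -355.3]
25.8 [-0.82751922  0.86910306 -1.81396059] 0.4487797068432338
the job is handed in; nothing more can be done
None
```

The job is done and handed in at 25.8 s of the 70 s, with the arm still holding the silver box over the riser.

- **Slats:** both loose pale slats are laid as the third layer. Measured centres were about (481, 128) and (473, 192) mm, against planned (481, 127) and (474, 191), at 6–6.4°. The riser itself lies at 6.4°.
- **Carry:** the silver box crossed the rail with its underside about 80 mm above the bar. The force readings showed no contact.
- **Hold:** the box's long side is crosswise to the top slats (about -84°) and centred within about 2 mm. It is level to 0.1° by the wrist camera's depth, with its underside about 10 mm above the slats. The other two cameras' tilt fits were noisier, up to 1.4° at the final pose, because few pixels of the box were visible.

**Bystanders:** my last numeric check disagreed with itself. Scene-camera shifts were 2–6 mm. The side camera gave up to 16 mm for the canister and 21 mm for the cone. I put this down to edge noise in a rough outline fit that also catches the objects' sides. The pictures showed the canister, dish, bangle and cone where they stood and nothing was driven into them, but the numbers do not prove it.

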